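Shut and lock the tablet case

TASK

Shut the sliding cover of the green tablet case and lock it by pushing its red knob with the fingertips through the L-shaped slot: all the way along the long arm to the corner, then round the corner and all the way to the end of the short arm. Only push the knob, without forcing it: do not pinch it or pull it up. Leave the clay tablets and everything else around it where they stand, and finish clear of it all.

Things in the scene. Friction and masses are not known exactly. Their poses are not given: they have to be found in the camera images.
- case: green case fixed to the table; spans its x -140..+200 mm, y -160..+160, top at z 70 mm. Origin on the table; +x points away from the robot at zero turn. Near the robot a grey metal plate (x -120..-20, y -115..+115, top z 78 mm) has a dark L-shaped slot, 14 mm wide; behind it a light wooden cover slides over a well of clay tablets on the -y side.
- slot_start (a point): start of the slot's long arm, on the plate's top, at case (-75, +65, 78) mm; the knob stands here when the cover is fully open
- slot_corner (a point): corner of the slot, case (-75, -65, 78) mm: the long arm runs 130 mm from slot_start along the case's -y to here
- slot_end (a point): end of the slot's short arm, case (-41, -65, 78) mm: 34 mm from the corner along the case's +x; locked position of the knob
- knob: red upright round knob, 22 mm across, 34 mm high, on a 10 mm steel pin in the slot. Origin at the centre of its underside, 88 mm above the table; it rides on a thin 27 mm disc over two steel fork bars of the cover. Plate, cover, bars and disc all stay below 88 mm. It moves only as the slot lets it and stays where it is left.
- knob_top (a point): centre of the knob's top face, 122 mm above the table; the knob can be pulled up 12 mm against a weak spring, which must not happen
- cover (a joint): travel of cover and knob along the long arm, m: 0 open (knob at slot_start), 0.130 fully shut (knob at slot_corner); starts between 0 and 0.045; pushing takes about 2 to 3 N; hard stops at both ends (keep under 38 N). The short arm can be entered only within the last 2 mm
- bolt (a joint): travel of the knob along the short arm, m: 0 unlocked, 0.034 fully home at slot_end (locked); pushing takes about 1.5 N; hard stops at both ends
- tablet_a: loose round clay tablet, 50 mm across, 22 mm high, lying on the back ledge of the case; leave alone; origin at the centre of its underside
- tablet_b: another such clay tablet on the back ledge; leave alone; origin at the centre of its underside
- tablet_c: another such clay tablet, on the table beside the case; leave alone; origin at the centre of its underside
- bottle: clear bottle with blue cap, 52 mm across, 150 mm high, on the table beside the case; leave alone; origin at the centre of its underside
- tea_cup: white cup, 72 mm across, 70 mm high, on the table beside the case; leave alone; origin at the centre of its underside
- coin_bowl: brass bowl, 76 mm across, 40 mm high, on the table beside the case; leave alone; origin at the centre of its underside
- token_box: small dark wooden block, 55 x 50 x 35 mm, on the table beside the case; leave alone; origin at the centre of its underside

How it is judged:
By the outcome, as a careful person would: the job done as asked, in the order asked, and still so for the second after the job is handed in, with the robot touching nothing.
It also fails if it takes over 48 s, if anything falls off the work surface, if the arm or the gripper's body presses on something with over 40 N, if the wrist force passes 120 N, or if a joint passes its speed limit or range.

ROBOT

A 7-joint arm with a two-finger parallel gripper is mounted at the origin on the work surface. World frame = base frame: x ahead of the robot, y to its left, z up, the work surface at z = 0. Lengths are in mm, angles in rad, forces in N, time in s.
With the tool pointing down it reaches from about 400 to 875 mm from the base axis. Payload 4.4 kg.
Tool frame: the origin (TCP) lies between the finger pads; the fingertips stand bot.tip_reach ahead of it and the grasp point (between the pads) lies 3 mm ahead of it (bot.tip_reach is the distance from the TCP to the fingertips, in mm); z points along the fingers, y is the direction in which the jaws open and shut (so a half turn about z gives the same grasp; the last joint's range is limited). The gripper opens to 85 mm and grips with 20 to 120 N. Pads are 22 mm wide; open, the fingers measure 114 mm over their backs; the gripper's body (76 mm by 85 mm) begins 54 mm behind the grasp point. The pads swing forward as they close: fully open they stand 13 mm farther back than shut.
Start: joints at [-1.169, 0.628, 0.038, 1.517, -0.027, 0.996, -0.02], TCP at [293.081, 580.191, 253.313] pointing down, gripper open.
Joint ranges: [-3.06, 3.06], [-0.37, 2.12], [-1.25, 1.32], [0.18, 2.47], [-1.1, 4.24], [0.23, 1.98], [-2.94, 2.94]. Speed limits (rad/s): [2.57, 2.57, 3.14, 3.14, 3.14, 3.14, 3.14].

INTERFACE

Orientations are given as a unit quaternion [x, y, z, w].
In Python, from workcell import bot gives the robot as it stands.
- The arm moves only by the tool move_arm, never from a script. Its argument "targets" is one flat list of numbers, 5 for each row, row after row: the shift along the tool's x, y, z in cm, then the turn about the tool's z in degrees, then the closure in counts, from 0 (fully open) to 255 (shut). A call has 1 to 8 rows; each row is the pose to reach, as a shift and turn from the pose measured when the call began, along the tool's axes at that moment; what a row does not reach only later rows make up. A row lasts 1/12 s, in which the tool goes at most 41.7 mm and 7.16 degrees, less where a joint would pass 70% of its speed; a pose out of reach is approached as far as the arm can. A call with a gripper value outside its range is refused whole. The fingers move at their own pace and stop on an object; the grip force is fixed at half the most. Time passes only in rows, so rows that repeat a pose let the fingers close. It gives the time, the measured TCP pose, the force and the opening at its end, in the units of the state.
- bot.read_state(): the state, without advancing time (a new reading comes with each control period).
- bot.read_camera(name): name is "scene" or "top"; returns the picture (384x512x3 uint8, blue, green, red); there is no depth.
- bot.get_calibration(name): a dict with "K" (3x3 intrinsics, pixels), "extrinsics" (4x4, takes a point from camera to world coordinates). Camera axes: x right, y down, z forward; pixel columns grow to the right and rows downward; lengths in mm; the calibration is good to about 2 mm. A picture is of the moment at which its call begins. get_calibration takes no time and is no camera call.
- bot.finish_job(): hands the job in, once; it reports no verdict.
The state is a dict: "clock": time; "joints": joint angles; "joint_velocities": joint speeds; "joint_torque": joint torques, N m; "eef_pos": TCP position; "orientation": TCP orientation; "contact_force": force on the tool from outside, world axes, zero at the start; "torque": the same for the moment, N m; "opening": finger opening in mm.
Only numpy, scipy, OpenCV 4.12 (cv2) and the standard library are available. Lean on these libraries where they do the work, as an engineer would, in place of code of your own. Each camera call takes 0.05 s, during which the arm holds its last target.

## Working session

There is one attempt and no reset: what is moved stays moved. The work goes in short steps, Python scripts to look and compute and a tool call to move; the robot and the scene stay as the last step left them, time stands still between calls to the robot, and variables do not carry over. Pictures are saved under pics/ and viewed, and the job is handed in when it is done.

Besides the shell and the picture viewer there is one more tool, called as name(argument=value, ...) on one line, values as JSON. move_arm: Moves the arm, as the interface text tells. Its arguments: {"type":"object","properties":{"targets":{"type":"array","items":{"type":"number"}}},"required":["targets"]}

```bash
mkdir -p pics
python3 - <<'E'
from workcell import bot
import cv2
s=bot.read_state();print(s, bot.tip_reach)
for n in("scene","top"):
    im=bot.read_camera(n);cv2.imwrite(f"pics/{n}0.png",im);c=bot.get_calibration(n);print(n,c)
E
```

```text
{'clock': 0.0, 'joints': array([-1.16879079,  0.62932712,  0.03840282,  1.51836474, -0.02700635,
        0.99630211, -0.01997427]), 'joint_velocities': array([-5.30539679e-04,  7.35903755e-04, -1.20680439e-03, -4.06648788e-04,
        8.95972373e-05,  8.01256490e-04,  1.02176450e-03]), 'joint_torque': array([ 1.76813792e-04, -5.63396752e+01,  1.22621287e+00, -1.93447226e+01,
        1.09661461e-02,  1.02266928e-02,  1.36849030e-05]), 'eef_pos': array([292.79316739, 579.66881521, 252.40169209]), 'orientation': array([ 2.31749398e-01,  9.72775066e-01, -9.16231121e-04, -2.20588525e-04]), 'contact_force': array([ 0.59005492,  0.1491837 , -0.02013949]), 'torque': array([-0.03068422, -0.02681832, -0.03425172]), 'opening': 85.33108520989266} 22.0
scene {'K': array([[392.49030872,   0.        , 251.65309638],
       [  0.        , 392.49030872, 193.38531945],
       [  0.        ,   0.        ,   1.        ]]), 'extrinsics': array([[ 7.05125952e-01,  5.50586558e-01, -4.46824165e-01,
         9.80399934e+02],
       [ 7.09007608e-01, -5.38324844e-01,  4.55537676e-01,
        -3.83805145e+02],
       [ 1.02763725e-02, -6.38013170e-01, -7.69956876e-01,
         8.41026503e+02],
       [ 0.00000000e+00,  0.00000000e+00,  0.00000000e+00,
         1.00000000e+00]])}
top {'K': array([[347.04106833,   0.        , 256.97717262],
       [  0.        , 347.04106833, 191.62430372],
       [  0.        ,   0.        ,   1.        ]]), 'extrinsics': array([[-1.02495834e-02, -9.83886349e-01,  1.78500978e-01,
         4.39628993e+02],
       [-9.99688303e-01,  6.01834549e-03, -2.42296748e-02,
         6.09583320e+01],
       [ 2.27649657e-02, -1.78693684e-01, -9.83641359e-01,
         8.88579914e+02],
       [ 0.00000000e+00,  0.00000000e+00,  0.00000000e+00,
         1.00000000e+00]])}
```

View pics/scene0.png

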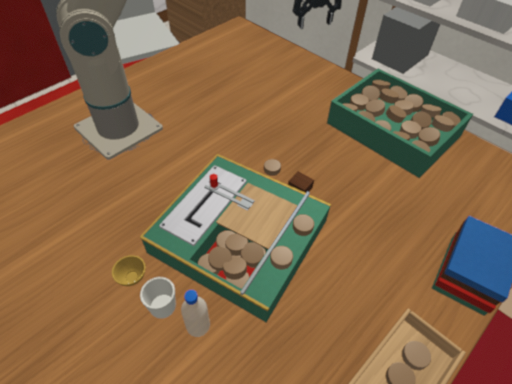

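View pics/top0.png

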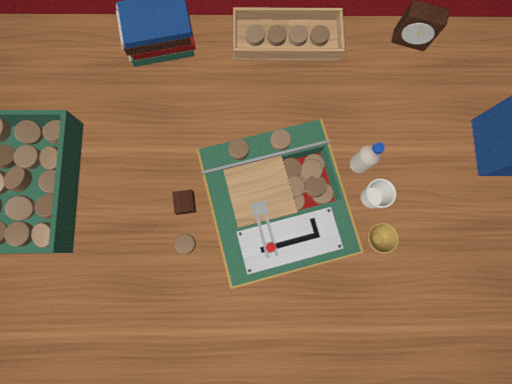

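```bash
cat > h.py <<'E'
import numpy as np,cv2
from workcell import bot
def ray(n,uv):
    c=bot.get_calibration(n);K=c["K"];T=c["extrinsics"]
    d=T[:3,:3]@np.linalg.solve(K,np.array([uv[0],uv[1],1.]));return T[:3,3],d
def onz(n,uv,z):
    o,d=ray(n,uv);return o+d*(z-o[2])/d[2]
def proj(n,p):
    c=bot.get_calibration(n);T=np.linalg.inv(c["extrinsics"]);q=c["K"]@(T[:3,:3]@np.asarray(p,float)+T[:3,3]);return q[:2]/q[2]
E
python3 - <<'E'
from h import *
t=cv2.imread("pics/top0.png");s=cv2.imread("pics/scene0.png")
cv2.imwrite("pics/topz.png",cv2.resize(t[110:295,180:400],None,fx=3.2,fy=3.2,interpolation=cv2.INTER_CUBIC))
cv2.imwrite("pics/scenez.png",cv2.resize(s[145:345,110:340],None,fx=2.9,fy=2.9,interpolation=cv2.INTER_CUBIC))
for n,im in(("top",t),("scene",s)):
    h=cv2.cvtColor(im,cv2.COLOR_BGR2HSV)
    red=(((h[...,0]<8)|(h[...,0]>172))&(h[...,1]>190)&(h[...,2]>110)).astype(np.uint8)
    k,l,st,ce=cv2.connectedComponentsWithStats(red)
    for i in range(1,k):
        if st[i,4]>15: print(n,"red",st[i],ce[i])
    wh=((h[...,1]<40)&(h[...,2]>130)).astype(np.uint8)
    k,l,st,ce=cv2.connectedComponentsWithStats(wh)
    for i in range(1,k):
        if st[i,4]>800: 
            c=cv2.findContours((l==i).astype(np.uint8),0,2)[0][0];print(n,"white",st[i],ce[i],cv2.minAreaRect(c),cv2.boxPoints(cv2.minAreaRect(c)).tolist())
    g=((h[...,0]>65)&(h[...,0]<95)&(h[...,1]>90)).astype(np.uint8)
    k,l,st,ce=cv2.connectedComponentsWithStats(g)
    for i in range(1,k):
        if st[i,4]>800: 
            c=cv2.findContours((l==i).astype(np.uint8),0,2)[0][0];print(n,"green",st[i],ce[i],cv2.boxPoints(cv2.minAreaRect(c)).tolist())
E
```

```text
top white [ 236  200  107   75 4216] [286.70185009 238.32044592] ((286.13104248046875, 228.7724609375), (67.59310913085938, 99.97838592529297), 74.93151092529297) [[229.07447814941406, 209.1338348388672], [325.6152038574219, 183.14210510253906], [343.1876220703125, 248.4110870361328], [246.64688110351562, 274.40283203125]]
top green [   0  111   82  142 3008] [ 52.0681516  177.75066489] [[0.0, 251.99996948242188], [0.0, 111.0], [80.99998474121094, 111.0], [80.99998474121094, 251.99996948242188]]
top green [ 206  145  154  140 2743] [279.59423988 221.13780532] [[205.05882263183594, 174.2353057861328], [332.11767578125, 142.47059631347656], [359.70587158203125, 252.8235321044922], [232.64703369140625, 284.5882568359375]]
scene red [124  62  13   6  27] [128.7037037   64.14814815]
scene red [  0  81  80  44 742] [ 38.07951482 102.25606469]
scene red [211 175   6  12  60] [213.41666667 180.25      ]
scene red [247 267   7   8  35] [249.48571429 269.8       ]
scene red [219 271   6   7  25] [221.56 273.76]
scene red [439 278  57  31 228] [465.62280702 292.03070175]
scene red [ 453  311   
[... 1757 characters left out ...]
3906]]
scene green [ 329   70  143  106 4337] [393.42010606 127.33271847] [[321.460205078125, 118.91773986816406], [362.05145263671875, 49.9126091003418], [471.56817626953125, 114.33421325683594], [430.9769287109375, 183.33934020996094]]
scene green [ 145  158  158  111 2248] [213.80160142 214.58007117] [[144.64608764648438, 234.73635864257812], [237.72447204589844, 135.00950622558594], [303.3895568847656, 196.29690551757812], [210.31117248535156, 296.02374267578125]]
scene green [ 144  198  185  123 3513] [263.11670937 265.40392827] [[140.66323852539062, 247.72021484375], [206.12954711914062, 135.4922332763672], [331.3523254394531, 208.53884887695312], [265.8860168457031, 320.766845703125]]
```

View pics/topz.png

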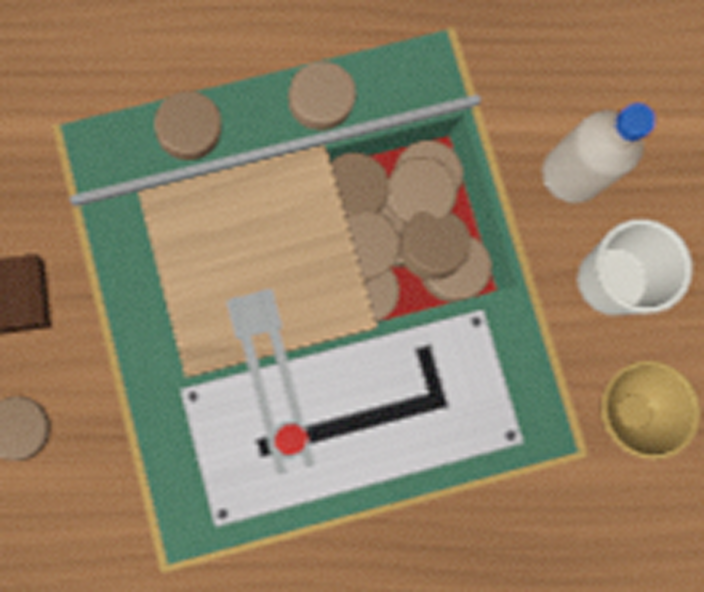

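View pics/scenez.png

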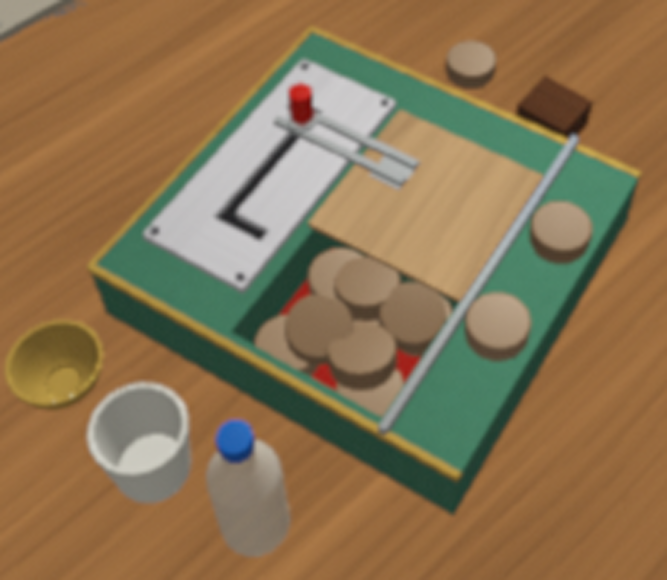

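Run:
```python
from h import *
from scipy.optimize import least_squares
T=lambda p:(180-.34+p[0]/3.2,110-.34+p[1]/3.2); S=lambda p:(110-.33+p[0]/2.9,145-.33+p[1]/2.9)
cc=[(200,160),(200,-160),(-140,-160),(-140,160)]
pc=[(-20,115),(-20,-115),(-120,-115),(-120,115)]
obs=[]
for p,c in zip([(58,124),(453,28),(583,452),(164,570)],cc): obs.append(("top",T(p),70,c))
for p,c in zip([(182,388),(484,312),(522,441),(214,524)],pc): obs.append(("top",T(p),78,c))
for p,c in zip([(638,174),(460,475),(92,266),(313,30)],cc): obs.append(("scene",S(p),70,c))
for p,c in zip([(397,101),(243,289),(143,233),(305,60)],pc): obs.append(("scene",S(p),78,c))
def fit(obs):
    W=np.array([onz(n,u,z)[:2] for n,u,z,c in obs]);C=np.array([c for *_,c in obs],float)
    f=lambda q:(C@np.array([[np.cos(q[2]),np.sin(q[2])],[-np.sin(q[2]),np.cos(q[2])]])+q[:2]-W).ravel()
    r=least_squares(f,[500,0,.2],loss="soft_l1",f_scale=3);print(r.x,np.degrees(r.x[2]));print(f(r.x).reshape(-1,2).round(1).tolist());return r.x
fit(obs[:8]);fit(obs[8:]);q=fit(obs)
R=np.array([[np.cos(q[2]),-np.sin(q[2])],[np.sin(q[2]),np.cos(q[2])]])
# knob
for n,u in (("top",T((290,438))),("scene",S((301,89)))):
    w=onz(n,u,122);print(n,w,"case",R.T@(w[:2]-q[:2]))
for nm,c in(("start",(-75,65)),("corner",(-75,-65)),("end",(-41,-65))): print(nm,R@c+q[:2])
s=bot.read_state();print(s['clock'])
```

```text
[ 5.41336172e+02 -1.67152588e+01  2.45500494e-01] 14.066142202578154
[[0.1, 2.7], [0.7, -1.2], [-1.2, -2.6], [0.9, 2.0], [-0.3, 0.5], [1.6, 0.5], [-0.9, -0.7], [-0.7, -1.0]]
[ 5.42368434e+02 -1.60785270e+01  2.48294896e-01] 14.226249629539712
[[1.7, 2.2], [1.1, -2.4], [0.4, -2.3], [-1.6, 2.3], [-0.4, -0.8], [-0.5, 0.8], [0.9, 0.1], [-1.7, 0.0]]
[ 5.41852749e+02 -1.64093131e+01  2.46942546e-01] 14.148765677175666
[[0.3, 3.3], [1.3, -0.6], [-0.4, -2.4], [1.2, 2.0], [0.1, 0.8], [2.3, 0.9], [-0.2, -0.5], [-0.3, -0.9], [1.5, 1.7], [0.4, -3.0], [-0.4, -2.5], [-2.0, 2.2], [-0.7, -1.0], [-1.2, 0.4], [0.2, -0.1], [-2.1, -0.1]]
top [456.63723839  14.24363411 122.        ] case [-75.13762162  50.55318294]
scene [456.17725248  14.91981121 122.        ] case [-75.41836855  51.32128688]
start [453.23929939  28.28583741]
corner [485.01655171 -97.77052393]
end [517.98513853 -89.45955024]
0.1
```

move_arm(targets=[-2,-2.2,0,-5,255,-4.6,-5,0,-10,255,-7.4,-8,0,-15,255,-10.2,-10.9,0,-21,255,-13,-13.9,0,-26,255,-15.8,-16.9,0,-31,255,-18.6,-19.8,0,-36,255,-21.2,-22.6,0,-41,255])

```text
clock: 0.77
eef_pos: [380.4, 279.9, 252.7]
orientation: [-0.126, 0.992, -0.001, -0.001]
contact_force: [0.7, 0.0, 0.2]
opening: 0.1
```

```bash
cat >> h.py <<'E'
from scipy.spatial.transform import Rotation
Q=np.array([541.85,-16.41,0.24694])
Rc=np.array([[np.cos(Q[2]),-np.sin(Q[2])],[np.sin(Q[2]),np.cos(Q[2])]])
def go(cx,cy,z):
    """shift in tool axes (cm) and turn to bring TCP to case (cx,cy), height z, tool y along case y"""
    s=bot.read_state();Rt=Rotation.from_quat(s['orientation']).as_matrix()
    w=np.r_[Rc@[cx,cy]+Q[:2],z]
    y=np.arctan2(Rt[1,1],Rt[0,1]);turn=-np.degrees((Q[2]+np.pi/2)-y)
    print("t",s['clock'],"pos",s['eef_pos'].round(1),"case",(Rc.T@(s['eef_pos'][:2]-Q[:2])).round(1),"F case",(Rc.T@s['contact_force'][:2]).round(2),s['contact_force'][2].round(2),"open",round(s['opening'],1))
    print("axes",Rt.round(3).tolist());print("shift cm",(Rt.T@(w-s['eef_pos'])/10).round(2),"turn",round(turn,2),"jv",np.abs(s['joint_velocities']).max().round(3))
E
python3 -c "
from h import *
go(-75,97,252)"
```

```text
t 0.7667 pos [380.4 279.9 252.7] case [-84.2 326.8] F case [ 0.71 -0.13] 0.22 open 0.1
axes [[-0.968, -0.249, -0.001], [-0.249, 0.968, -0.002], [0.001, -0.002, -1.0]]
shift cm [ -0.81 -22.99   0.11] turn 0.28 jv 1.769
```

move_arm(targets=[-0.3,-4,0.1,0,255,-0.6,-8,0.1,0,255,-0.8,-12,0.1,0.3,255,-0.8,-16,0.1,0.3,255,-0.8,-19.5,0.1,0.3,255,-0.8,-22,0.1,0.3,255,-0.8,-23,0.1,0.3,255,-0.8,-23,0.1,0.3,255])

```text
clock: 1.43
eef_pos: [445.7, 56.6, 252.0]
orientation: [-0.12, 0.993, -0.002, -0.001]
contact_force: [-0.3, -0.2, -0.1]
opening: 0.2
```

```bash
python3 -c "
from h import *
go(-75,97,124)
for n in('top','scene'):
    im=bot.read_camera(n);cv2.imwrite('pics/%s1.png'%n,cv2.resize(im[100:300,150:400],None,fx=3,fy=3,interpolation=cv2.INTER_CUBIC))
"
```

```text
t 1.4333 pos [445.7  56.6 252. ] case [-75.4  94.3] F case [-0.33 -0.17] -0.11 open 0.2
axes [[-0.971, -0.239, -0.001], [-0.239, 0.971, -0.003], [0.002, -0.003, -1.0]]
shift cm [-0.06  0.31 12.8 ] turn -0.32 jv 0.057
```

move_arm(targets=[0,0.3,3,-0.3,255,0,0.3,6,-0.3,255,0,0.3,9,-0.3,255,0,0.3,11,-0.3,255,0,0.3,12.3,-0.3,255,0,0.3,12.8,-0.3,255,0,0.3,12.8,-0.3,255])

```text
clock: 2.12
eef_pos: [443.2, 64.8, 123.1]
orientation: [-0.127, 0.992, -0.0, -0.002]
contact_force: [0.2, -0.0, 1.2]
opening: -0.4
```

```bash
python3 -c "
from h import *
go(-75,80,120)
for n in('top','scene'):
    im=bot.read_camera(n);cv2.imwrite('pics/%s2.png'%n,cv2.resize(im[100:300,150:400],None,fx=3,fy=3,interpolation=cv2.INTER_CUBIC))
"
```

```text
t 2.1167 pos [443.2  64.8 123.1] case [-75.8 102.9] F case [ 0.21 -0.06] 1.19 open -0.4
axes [[-0.968, -0.253, -0.004], [-0.253, 0.968, -0.001], [0.004, 0.0, -1.0]]
shift cm [-0.06 -2.29  0.31] turn 0.49 jv 0.041
```

View pics/scene2.png

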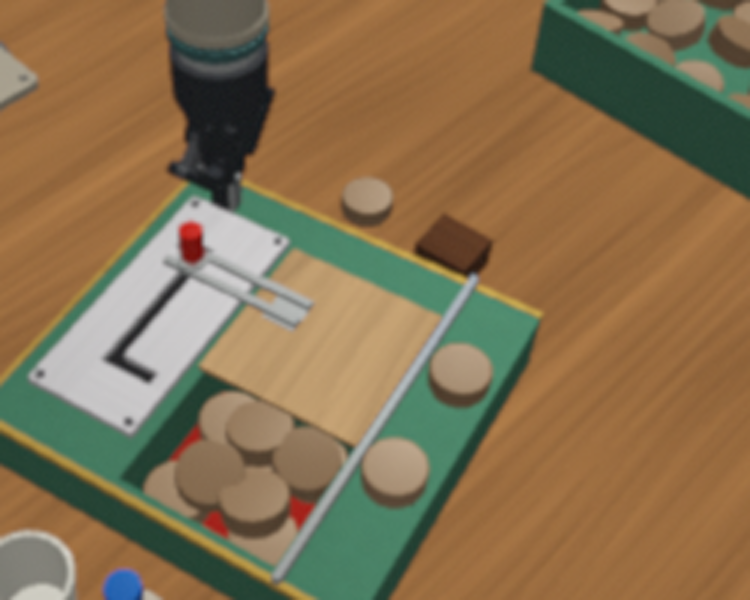

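View pics/top2.png

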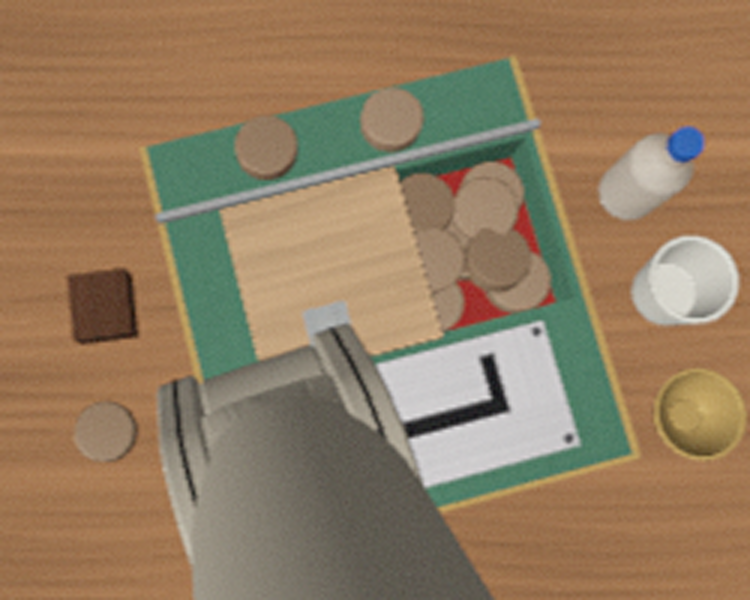

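move_arm(targets=[0,-0.7,0.2,0.2,255,0,-1.4,0.3,0.5,255,0,-2,0.3,0.5,255,0,-2.5,0.3,0.5,255,0,-3,0.3,0.5,255,0,-3.4,0.3,0.5,255])

```text
clock: 2.72
eef_pos: [453.2, 30.9, 121.8]
orientation: [-0.122, 0.993, -0.0, -0.0]
contact_force: [-1.2, 2.4, 1.8]
opening: 0.1
```

```bash
python3 -c "
from h import *
go(-75,-30,120)
for n in('scene',):
    im=bot.read_camera(n);cv2.imwrite('pics/%s3.png'%n,cv2.resize(im[100:300,150:400],None,fx=3,fy=3,interpolation=cv2.INTER_CUBIC))
"
```

```text
t 2.7167 pos [453.2  30.9 121.8] case [-74.4  67.6] F case [-0.56  2.64] 1.84 open 0.1
axes [[-0.97, -0.242, -0.0], [-0.242, 0.97, -0.0], [0.0, -0.0, -1.0]]
shift cm [ 0.04 -9.76  0.18] turn -0.12 jv 0.108
```

View pics/scene3.png

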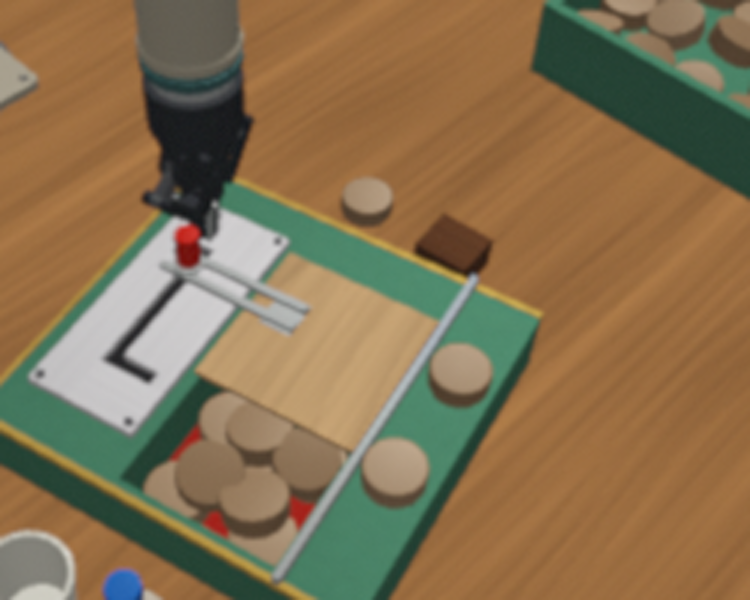

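```bash
cat >> h.py <<'E'
def knob(n="scene",save=None):
    im=bot.read_camera(n)
    if save: cv2.imwrite(save,cv2.resize(im[100:300,150:400],None,fx=3,fy=3,interpolation=cv2.INTER_CUBIC))
    h=cv2.cvtColor(im,cv2.COLOR_BGR2HSV)
    red=(((h[...,0]<8)|(h[...,0]>172))&(h[...,1]>150)&(h[...,2]>90)).astype(np.uint8)
    k,l,st,ce=cv2.connectedComponentsWithStats(red)
    for i in range(1,k):
        if st[i,4]>12:
            w=onz(n,ce[i],106);c=Rc.T@(w[:2]-Q[:2])
            if -95<c[0]<-25 and abs(c[1])<85: print(n,"knob",st[i],"case",c.round(1))
E
python3 - <<'E'
from h import *
import h
im0=cv2.imread("pics/scene0.png")
b=bot.read_camera
knob("scene")
class F: pass
f=F();f.read_camera=lambda n:im0;f.get_calibration=bot.get_calibration
h.bot=f;h.knob("scene")
E
```

```text
scene knob [209 175   8  14  89] case [-75.7  44.9]
scene knob [210 174   7  13  73] case [-75.6  49.1]
```

move_arm(targets=[0,-1.1,0.1,-0.1,255,0,-2,0.1,-0.1,255,0,-2.8,0.1,-0.1,255,0,-3.6,0.1,-0.1,255,0,-4.4,0.1,-0.1,255,0,-5.1,0.1,-0.1,255,0,-5.7,0.1,-0.1,255,0,-6.2,0.1,-0.1,255])

```text
clock: 3.48
eef_pos: [468.7, -30.4, 120.7]
orientation: [-0.122, 0.992, -0.0, 0.0]
contact_force: [0.7, 2.1, 1.0]
opening: 0.2
```

```bash
python3 -c "
from h import *
knob('scene','pics/scene4.png')
go(-75,-35,120)
"
```

```text
scene knob [194 191   8  15  93] case [-75.9 -17.5]
t 3.5333 pos [468.8 -31.5 120.7] case [-74.5   3.2] F case [ 0.55 -0.17] 0.85 open -0.1
axes [[-0.97, -0.242, 0.0], [-0.242, 0.97, -0.002], [0.0, -0.002, -1.0]]
shift cm [ 0.04 -3.82  0.08] turn -0.17 jv 0.024
```

View pics/scene4.png

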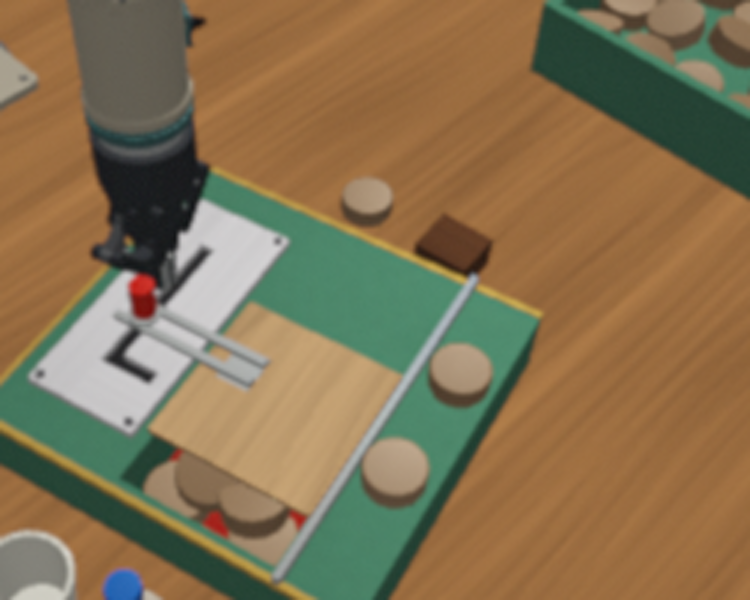

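move_arm(targets=[0,-0.8,0,-0.1,255,0,-1.6,0,-0.1,255,0,-2.3,0,-0.1,255,0,-2.9,0,-0.1,255,0,-3.4,0,-0.1,255,0,-3.8,0,-0.1,255,0,-4,0,-0.1,255])

```text
clock: 4.12
eef_pos: [478.6, -71.1, 120.7]
orientation: [-0.122, 0.993, -0.001, 0.0]
contact_force: [0.3, 1.3, -0.3]
opening: 0.0
```

```bash
python3 -c "
from h import *
knob('scene')
go(-75,-45,120)
"
```

```text
scene knob [183 203   8  15  94] case [-75.7 -60.5]
t 4.1667 pos [478.6 -71.3 120.7] case [-74.7 -37.8] F case [0.51 1.46] 0.19 open -0.0
axes [[-0.97, -0.242, 0.0], [-0.242, 0.97, -0.002], [0.0, -0.002, -1.0]]
shift cm [ 0.02 -0.72  0.07] turn -0.12 jv 0.013
```

move_arm(targets=[0,-0.2,0,-0.1,255,0,-0.4,0,-0.1,255,0,-0.5,0,-0.1,255])

```text
clock: 4.42
eef_pos: [479.4, -74.9, 120.7]
orientation: [-0.124, 0.992, -0.0, -0.0]
contact_force: [-0.1, 7.7, 2.1]
opening: 0.0
```

```bash
python3 -c "
from h import *
go(-75,-45,120)
"
```

```text
t 4.4167 pos [479.4 -74.9 120.7] case [-74.8 -41.5] F case [1.82 7.47] 2.08 open 0.0
axes [[-0.969, -0.245, -0.001], [-0.245, 0.969, -0.001], [0.001, -0.001, -1.0]]
shift cm [ 0.02 -0.35  0.07] turn 0.04 jv 0.019
```

move_arm(targets=[0,-0.1,0,0,255,0,-0.2,0,0,255])

```text
clock: 4.58
eef_pos: [479.4, -75.2, 120.7]
orientation: [-0.124, 0.992, 0.001, -0.001]
contact_force: [-0.5, 9.7, 2.1]
opening: -0.2
```

```bash
python3 -c "
from h import *
go(-75,-45,120)
knob('scene','pics/scene5.png')
"
```

```text
t 4.5833 pos [479.4 -75.2 120.7] case [-74.9 -41.7] F case [1.89 9.48] 2.13 open -0.2
axes [[-0.969, -0.247, -0.002], [-0.247, 0.969, 0.001], [0.001, 0.001, -1.0]]
shift cm [ 0.01 -0.33  0.07] turn 0.13 jv 0.021
scene knob [182 205   9  14  95] case [-75.9 -63.6]
```

View pics/scene5.png

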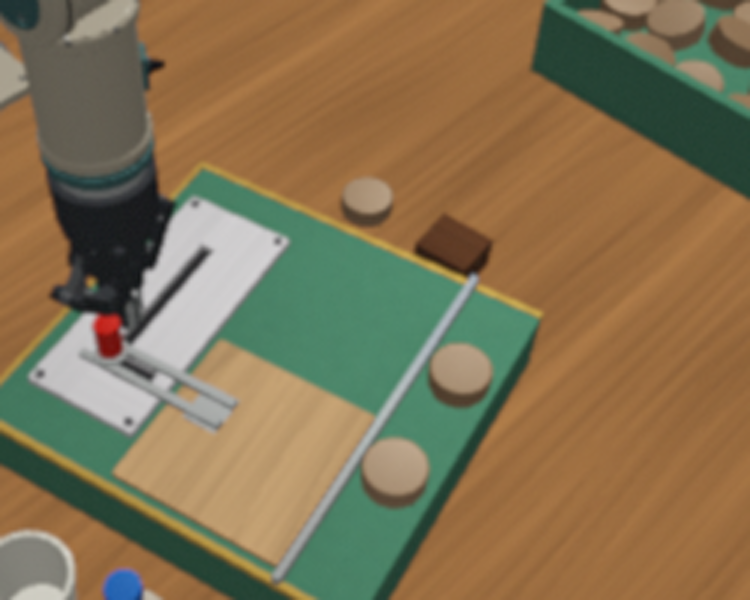

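move_arm(targets=[0,0.8,0,0,255,0,1.6,0,0.1,255,1.5,1.8,0,0.1,255,3.2,1.8,0,0.1,255,4.3,1.4,0,0.1,255,4.3,0,0,0.1,255,4.3,-1.5,0,0.1,255,4.3,-2.3,0,0.1,255])

```text
clock: 5.3
eef_pos: [443.6, -109.9, 120.8]
orientation: [-0.123, 0.992, 0.0, -0.001]
contact_force: [-0.4, -0.1, -0.5]
opening: 0.5
```

```bash
python3 -c "
from h import *
knob('scene','pics/scene6.png')
knob('top','pics/top6.png')
go(-97,-65,120)
"
```

```text
scene knob [182 205   8  14  85] case [-75.1 -65.6]
top knob [314 230  11   9  75] case [-75.9 -64.5]
t 5.4 pos [ 443.7 -109.7  120.8] case [-118.   -66.4] F case [-0.26 -0.15] -0.11 open -0.1
axes [[-0.97, -0.242, -0.001], [-0.242, 0.97, 0.0], [0.001, 0.001, -1.0]]
shift cm [-2.09  0.15  0.07] turn -0.15 jv 0.028
```

View pics/scene6.png

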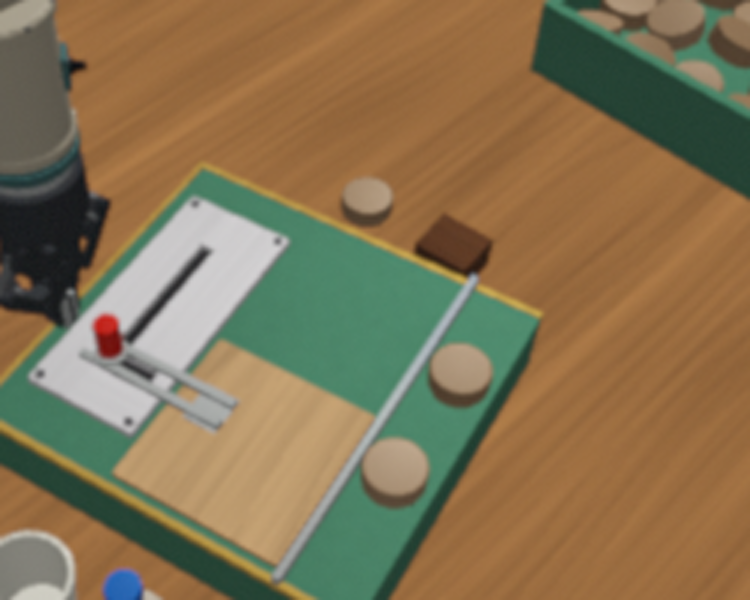

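View pics/top6.png

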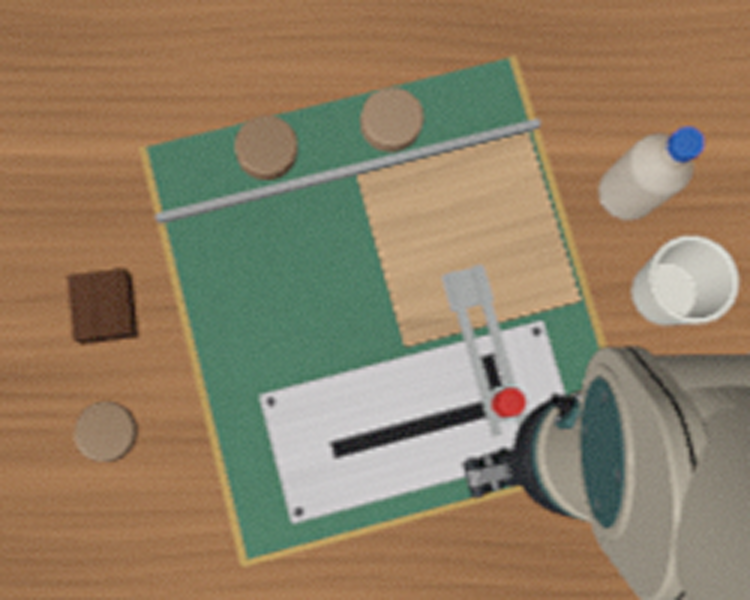

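```bash
python3 -c "
from h import *
for c,z in [((-118,-66.4),99),((-118,-66.4),120),((-118,-66.4),180),((-75,-65),122)]:
    w=np.r_[Rc@c+Q[:2],z]
    print(c,z,'top',((proj('top',w)-[150,100])*3).round(),'scene',((proj('scene',w)-[150,100])*3).round())
i=cv2.imread('pics/top6.png')[330:530,420:640]
cv2.imwrite('pics/t6z.png',cv2.resize(i,None,fx=3,fy=3))
i=cv2.imread('pics/scene6.png')[200:400,0:200]
cv2.imwrite('pics/s6z.png',cv2.resize(i,None,fx=3,fy=3))
"
```

```text
(-118, -66.4) 99 top [524. 456.] scene [ 64. 318.]
(-118, -66.4) 120 top [530. 456.] scene [ 60. 302.]
(-118, -66.4) 180 top [550. 455.] scene [ 48. 251.]
(-75, -65) 122 top [512. 399.] scene [105. 322.]
```

View pics/t6z.png

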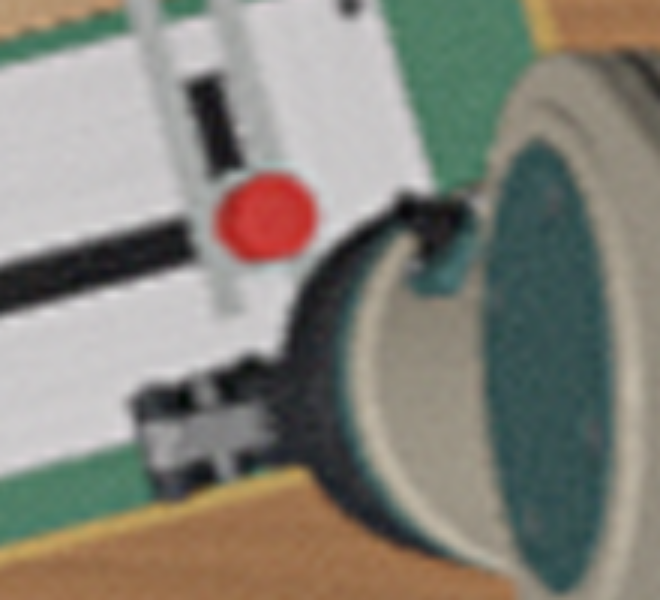

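View pics/s6z.png

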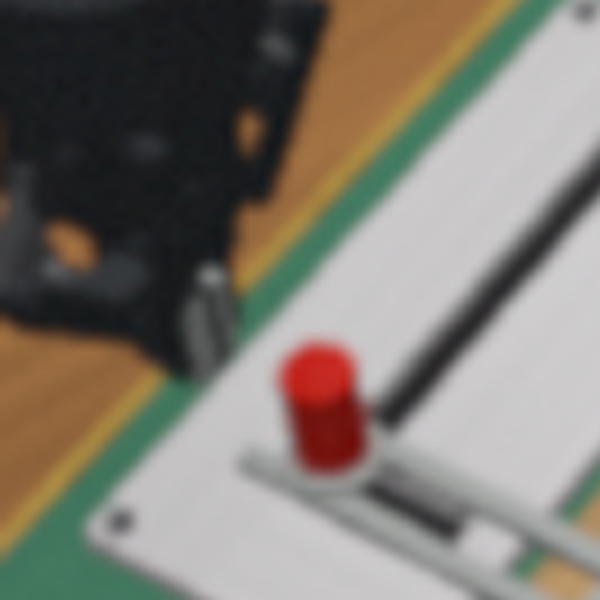

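move_arm(targets=[-0.5,0.1,0,-0.1,255,-1,0.1,0,-0.1,255,-1.5,0.1,0,-0.1,255,-2,0.1,0,-0.1,255,-2.4,0.1,0,-0.1,255,-2.7,0.1,0,-0.1,255])

```text
clock: 5.9
eef_pos: [469.7, -101.5, 120.6]
orientation: [-0.123, 0.992, 0.0, -0.001]
contact_force: [-1.2, -0.4, 1.0]
opening: 0.1
```

```bash
python3 -c "
from h import *
knob('scene','pics/scene7.png')
go(-75,-65,120)
"
```

```text
scene knob [183 206  10  14  99] case [-69.9 -64.4]
t 5.95 pos [ 470.4 -101.4  120.6] case [-90.1 -64.9] F case [-0.29  1.17] 0.32 open 0.1
axes [[-0.97, -0.245, -0.001], [-0.245, 0.97, 0.001], [0.001, 0.001, -1.0]]
shift cm [-1.51 -0.01  0.06] turn 0.01 jv 0.016
```

move_arm(targets=[-0.5,0,0,0,255,-1,0,0,0,255,-1.4,0,0,0,255,-1.8,0,0,0,255,-2.1,0,0,0,255,-2.3,0,0,0,255])

```text
clock: 6.45
eef_pos: [493.1, -95.6, 120.6]
orientation: [-0.123, 0.992, 0.0, -0.0]
contact_force: [-1.1, 1.1, -0.0]
opening: -0.4
```

```bash
python3 -c "
from h import *
knob('scene','pics/scene8.png')
go(-63,-65,120)
"
```

```text
scene knob [192 209   9  15 103] case [-46.5 -64.2]
t 6.5 pos [493.5 -95.5 120.6] case [-66.3 -64.9] F case [-0.71 -0.37] -1.58 open 0.1
axes [[-0.97, -0.245, -0.0], [-0.245, 0.97, 0.001], [0.0, 0.001, -1.0]]
shift cm [-0.33 -0.01  0.06] turn 0.03 jv 0.012
```

move_arm(targets=[-0.2,0,0,0,255,-0.4,0,0,0,255,-0.5,0,0,0,255])

```text
clock: 6.75
eef_pos: [496.7, -94.7, 120.4]
orientation: [-0.123, 0.992, 0.0, -0.002]
contact_force: [-5.8, -1.4, 4.3]
opening: -0.0
```

```bash
python3 -c "
from h import *
go(-63,-65,120)
"
```

```text
t 6.75 pos [496.7 -94.7 120.4] case [-62.9 -64.9] F case [-5.99  0.1 ] 4.32 open -0.0
axes [[-0.97, -0.244, -0.004], [-0.244, 0.97, 0.0], [0.004, 0.001, -1.0]]
shift cm [ 0.01 -0.01  0.04] turn 0.0 jv 0.027
```

move_arm(targets=[-0.1,0,0,0,255,-0.2,0,0,0,255])

```text
clock: 6.92
eef_pos: [496.9, -94.7, 120.4]
orientation: [-0.123, 0.992, 0.0, -0.004]
contact_force: [-6.5, -2.6, 6.3]
opening: 0.3
```

```bash
python3 -c "
from h import *
go(-63,-65,120)
knob('scene','pics/scene9.png')
"
```

```text
t 6.9167 pos [496.9 -94.7 120.4] case [-62.7 -64.9] F case [-6.97 -0.88] 6.34 open 0.3
axes [[-0.97, -0.244, -0.008], [-0.244, 0.97, -0.0], [0.008, 0.002, -1.0]]
shift cm [ 0.02 -0.01  0.04] turn -0.03 jv 0.034
scene knob [193 210   9  15  98] case [-43.  -64.5]
```

View pics/scene9.png

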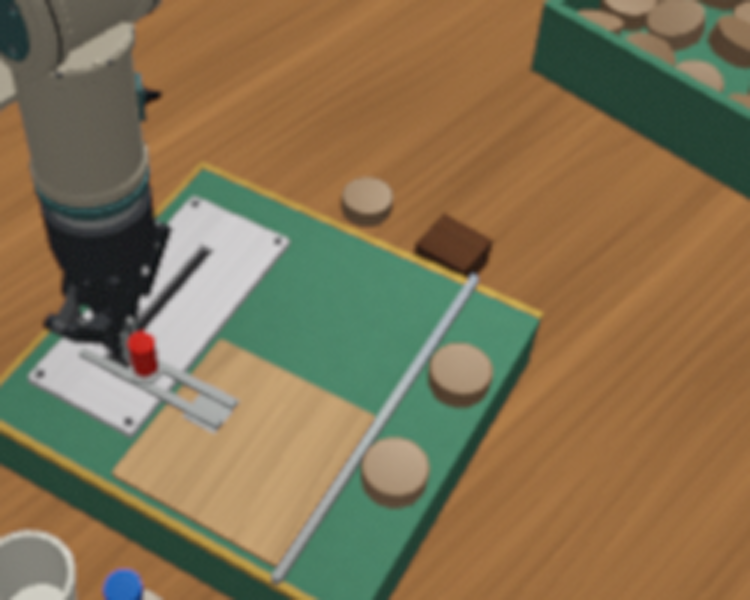

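move_arm(targets=[1,0,0,0,255,2.5,0,0,0,255,4.5,0,0,0,255,6,0,0,0,255,6.5,0,0,0,255,6.5,0,0,0,255])

```text
clock: 7.47
eef_pos: [433.7, -110.8, 121.1]
orientation: [-0.122, 0.992, 0.0, -0.004]
contact_force: [-0.4, 0.0, -0.3]
opening: -0.2
```

```bash
python3 -c "
from h import *
go(-63,-65,120)
knob('scene','pics/scene10.png')
knob('top','pics/top10.png')
for z in(106,122):
  for c in[(-41,-65),(-43,-65)]:
    w=np.r_[Rc@c+Q[:2],z];print(z,c,proj('scene',w).round(1),proj('top',w).round(1))
"
```

```text
t 7.4667 pos [ 433.7 -110.8  121.1] case [-127.9  -65.1] F case [-0.41  0.11] -0.26 open -0.2
axes [[-0.97, -0.243, -0.007], [-0.243, 0.97, -0.0], [0.007, 0.001, -1.0]]
shift cm [-6.49  0.02  0.07] turn -0.08 jv 0.051
scene knob [193 210   9  15  98] case [-43.1 -64.3]
top knob [310 215  10   9  70] case [-41.6 -64.1]
106 (-41, -65) [197.6 217.6] [315.  218.9]
106 (-43, -65) [196.9 217.2] [315.3 219.7]
122 (-41, -65) [196.9 213.4] [316.4 218.2]
122 (-43, -65) [196.2 213.1] [316.6 219. ]
```

View pics/top10.png

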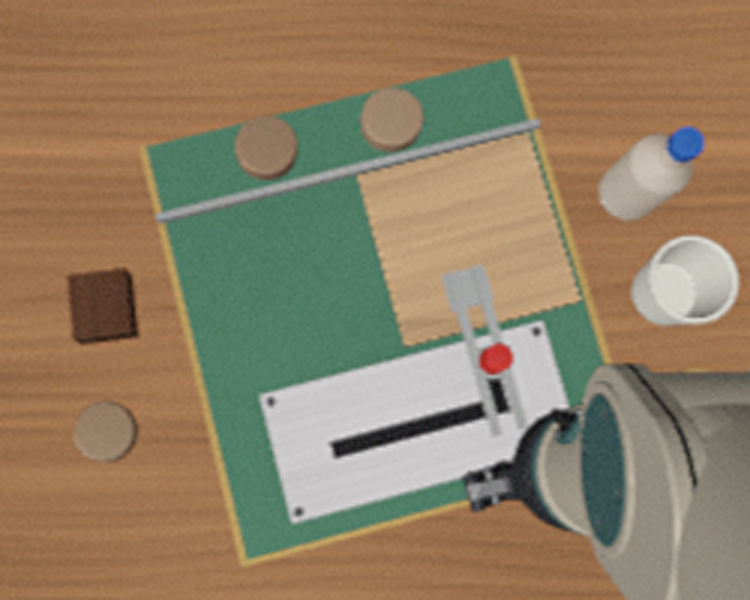

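View pics/scene10.png

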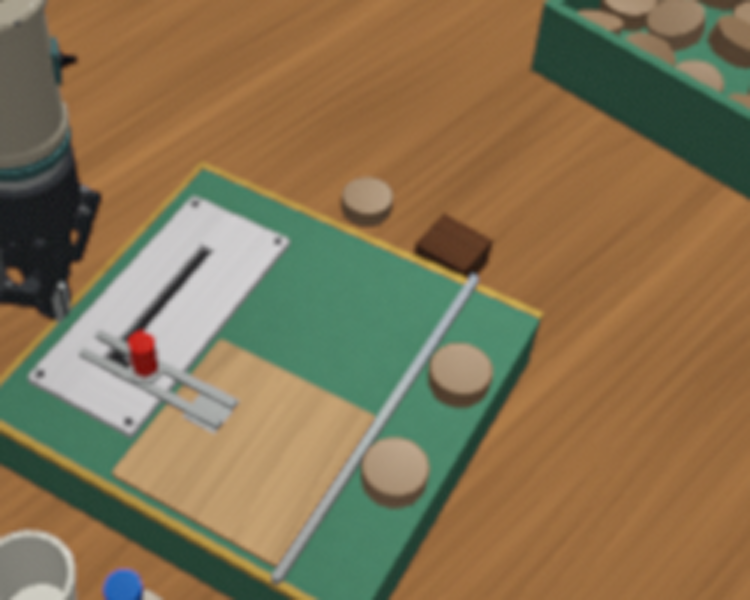

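move_arm(targets=[-1.5,0,0,0,255,-3,0,0,0,255,-4.5,0,0,0,255,-5.5,0,0,0,255,-6,0,0,0,255,-6.3,0,0,0,255,-6.5,0,0,0,255,-6.7,0,0,0,255])

```text
clock: 8.23
eef_pos: [497.0, -94.7, 120.5]
orientation: [-0.123, 0.992, 0.0, -0.006]
contact_force: [-8.8, -1.6, 8.5]
opening: 0.2
```

move_arm(targets=[-0.2,0,0,0,255,-0.4,0,0,0,255])

```text
clock: 8.4
eef_pos: [497.2, -94.6, 120.1]
orientation: [-0.122, 0.992, 0.0, -0.01]
contact_force: [-10.0, -3.0, 7.8]
opening: 0.0
```

```bash
python3 -c "
from h import *
go(-63,-65,120)
"
```

```text
t 8.4 pos [497.2 -94.6 120.1] case [-62.4 -64.9] F case [-10.42  -0.43] 7.83 open 0.0
axes [[-0.97, -0.242, -0.02], [-0.242, 0.97, -0.002], [0.019, 0.003, -1.0]]
shift cm [ 0.06 -0.01  0.01] turn -0.14 jv 0.073
```

move_arm(targets=[1,0,0,0,255,2.5,0,0,0,255,4.5,0,0,0,255,6,0,-1,0,255,7,0,-3.5,0,255,7,0,-7,0,255,7,0,-10,0,255,7,0,-12,0,255])

```text
clock: 9.07
eef_pos: [432.9, -111.6, 244.2]
orientation: [-0.122, 0.993, -0.0, -0.007]
contact_force: [0.1, 0.7, -1.0]
opening: -0.2
```

move_arm(targets=[0,2,-1,0,255,0,5,-2,0,255,0,8.5,-2,0,255,0,12,-2,0,255,0,15.5,-2,0,255,0,18,-2,0,255,0,19,-2,0,255,0,19,-2,0,255])

```text
clock: 9.73
eef_pos: [387.1, 75.6, 264.8]
orientation: [-0.124, 0.992, 0.0, -0.006]
contact_force: [-0.4, -0.9, -1.0]
opening: 0.2
```

move_arm(targets=[0,3,0,0,255,0,6.5,0,0,255,0,10,0,0,255,0,12.5,0,0,255,0,14,0,0,255,0,14,0,0,255,0,14,0,0,255])

```text
clock: 10.32
eef_pos: [353.0, 210.9, 265.0]
orientation: [-0.125, 0.992, 0.0, -0.006]
contact_force: [-0.2, -0.3, -0.1]
opening: 0.1
```

```bash
python3 -c "
from h import *
go(-63,-65,120)
knob('scene','pics/scene11.png')
knob('top','pics/top11.png')
a=cv2.imread('pics/top0.png');b=bot.read_camera('top');cv2.imwrite('pics/top12.png',b)
print(bot.read_state()['clock'])
"
```

```text
t 10.3167 pos [353.  210.9 265. ] case [-127.6  266.6] F case [-0.3  -0.26] -0.06 open 0.1
axes [[-0.969, -0.247, -0.012], [-0.247, 0.969, -0.001], [0.012, 0.002, -1.0]]
shift cm [ -6.53 -33.21  14.35] turn 0.17 jv 0.029
scene knob [193 210   9  15  97] case [-43.2 -64.2]
top knob [310 215  10   9  70] case [-41.6 -64.1]
10.4667
```

View pics/top12.png

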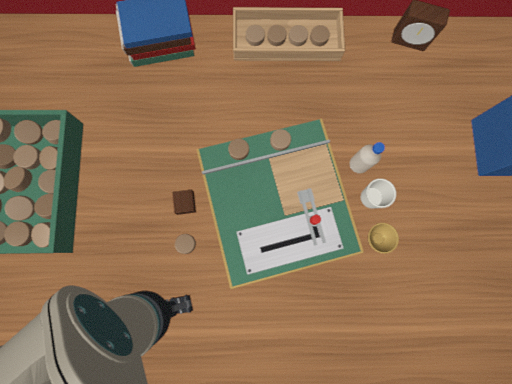

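View pics/scene11.png

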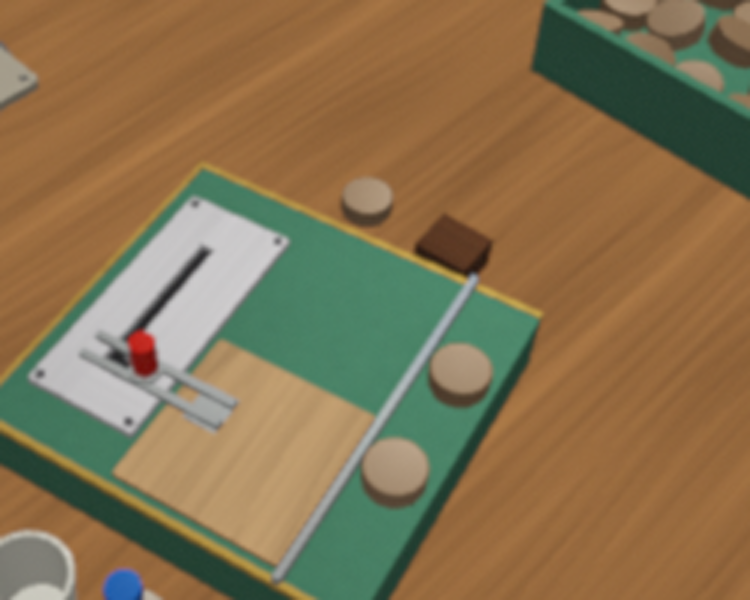

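The top view shows the knob at (315,219), at the end of the short arm, with the cover shut over the well. The tablets, bottle, cup, bowl and block all sit where they did in the first picture. The arm is clear, with the gripper at (180,305).

```bash
python3 -c "
from workcell import bot
bot.finish_job()"
```

```text
the job is handed in; nothing more can be done
```

The cover is shut and the knob is locked at the end of the short arm; I handed the job in at about 10.5 s. I pushed the knob with closed fingertips along the long arm to the corner stop (about 9.5 N there). I then went round behind it and pushed it along the short arm to the end stop. A second push of about 10 N moved it no further.

- **Knob position:** the top view puts it at case (-41.6, -64.1) mm, against the nominal (-41, -65). The scene view reads x = -43, about 2 mm short. I took that as measurement error because the stop held at the same place under both pushes.
- **Surroundings:** by eye, the tablets, bottle, cup, bowl and block stand where they did in the first picture. The arm is well clear, with contact force near zero.

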